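# Load a circuit board under the sprung flap of a test fixture

## Task

Load the circuit board into the test fixture: with one fingertip press the flap's long paddle down until it lies level and keep it down, while the other fingertip pushes the board carrier along its lane, under the raised flap, until it is up against the end stop. Then let the paddle up so that the flap clamps the board, and move clear. Only press and push: do not pick up or tip the carrier, and leave the speakers, battery and screwdriver alone.

Things in the scene. Friction and masses are not known exactly. Their poses are not given: they have to be found in the camera images.
- fixture: Plywood test fixture fixed to the bench, base 275 x 112 x 6 mm (x -165..+110, y -71..+41 mm). Origin at bench height under the flap's hinge line, level with the flap's front edge. x runs along the lane in the pushing direction (away from the robot), y to the left, z up. A grey housing 54 mm high stands at x +48..+108 mm, behind the stop. Before x = -6 mm there are only lane, carrier and paddle.
- stop (a point): Middle of the foot of the end stop's face, at fixture (38, -36, 6) mm, where the lane ends. The lane is a straight track along the fixture's x, from x = -165 mm to this stop: floor at z = 6 mm, centre line at y = -36 mm, 46 mm wide between two low walls with tops at z = 11 mm.
- flap (a joint): Angle (rad) of the sprung aluminium flap: 0 shut, 0.55 open with the paddle level, 0.70 hard limit. A rocker on a hinge along the fixture's x at y = 0, z = 30 mm: flap plate with lip over the lane on the right, paddle on the left; pressing the paddle down raises the flap, a spring shuts it. Carrier seated and paddle let go: the lip rests on the board at about 0.21 rad.
- lip (a point): Middle of the lower edge of the lip's front face. The lip, 4 mm thick (fixture x 0..+4, y -58..-34 mm), hangs from the front of the flap plate (x 0..+38, y -62..0 mm). Shut, it reaches down to z = 10 mm and blocks the lane; at 0.4 rad it is at z = 24 mm or more, clear of the carrier.
- paddle (a point): Middle of the paddle's top face. A sheet 196 mm long (fixture x -160..+36), 52 wide, 3 thick. Shut, it slopes up to the left at 0.55 rad, inner edge at z = 27, outer at z = 54 mm. Pressed to 0.55 rad it lies level, top face at z = 18 mm, y +14..+66 mm, and a fingertip can slide along it. Holding it there takes about 4 N on its middle line (y +40 mm), more nearer the hinge.
- carrier: Black plastic carrier with a green circuit board, 70 long (x) x 44 wide (y) mm, about 90 g, loose in the lane before the flap. Origin: centre of its underside; axes as the fixture's. Board top 12 mm above the underside; at the rear edge (x = -35 mm) a push wall 22 mm high, 6 mm thick, faces the robot. Seated at the stop, its origin is at fixture x = +3 mm and its rear half still sticks out before the flap.
- speaker_a: Bystander: a steel loudspeaker lying face down, 66 mm diameter, 22 mm high; origin at the centre of its underside.
- speaker_b: Bystander: a second such loudspeaker.
- battery: Bystander: a block battery standing upright, 26.5 x 17.5 x 48.5 mm; origin at the centre of its underside.
- screwdriver: Bystander: a screwdriver lying on the bench, 170 mm long; its length along its own x.
There are look-alikes about, which are no part of the job. What is shaped like the carrier but blue is not meant.

How it is judged:
By the outcome, as a careful person would: the job done as asked, in the order asked, and still so for the second after the job is handed in, with the robot touching nothing.
It also fails if it takes over 42 s, if anything falls off the work surface, if the arm or the gripper's body presses on something with over 40 N, if the wrist force passes 120 N, or if a joint passes its speed limit or range.

## Robot

A 6-joint arm with a two-finger parallel gripper is mounted at the origin on the work surface. World frame = base frame: x ahead of the robot, y to its left, z up, the work surface at z = 0. Lengths are in m, angles in degrees, forces in N, time in s.
With the tool pointing down it reaches from about 0.375 to 0.825 m from the base axis. Payload 5.5 kg.
Tool frame: the origin (TCP) lies between the finger pads; the fingertips stand 19 mm ahead of it and the grasp point (between the pads) is the TCP; y points along the fingers, x is the direction in which the jaws open and shut, and the axes are right-handed (so a half turn about y gives the same grasp; the last joint's range is limited). The gripper opens to 85 mm and grips with 20 to 120 N. Pads are 22 mm wide; open, the fingers measure 114 mm over their backs; the gripper's body (76 mm by 85 mm) begins 54 mm behind the grasp point. The pads swing forward as they close: fully open they stand 13 mm farther back than shut.
Start: joints at [-75.401, 17.962, -2.699, 69.339, 0, 90], TCP at [0.151, -0.581, 0.25] pointing down, gripper open.
Joint ranges: [-152.73, 152.73], [-39.44, 99.34], [-58.76, 71.6], [-118.89, 123.64], [-81.53, 83.1], [-180, 180]. Speed limits (degrees/s): [136.94, 136.94, 172.46, 180, 180, 180].

## Interface

Orientations are given as [roll, pitch, yaw] about the fixed x, y, z axes, in that order (R = Rz(yaw) Ry(pitch) Rx(roll)).
In Python, from workcell import env, viewer, job gives the robot as it stands. The module is installed in compiled form; this text tells all that it offers.
- The arm moves only by the tool drive_tool, never from a script. Its arguments are lists of equal length, an entry for each row: "xyz": the shift along the tool's x, y, z in cm, a list of three; "yaw": the turn about the tool's y in degrees. A call has 1 to 10 rows; each row shifts and turns the commanded pose from where the row before left it, along the tool's axes as they then stand; what a row does not reach is not made up. A row lasts 1/12 s, in which the tool goes at most 41.7 mm and 7.16 degrees, less where a joint would pass 70% of its speed; a pose out of reach is approached as far as the arm can. A call with a gripper value outside its range is refused whole. "hand" is the opening, from -1 (shut) to 1 (fully open), set as the call begins (left out, the last holds). The fingers move at their own pace and stop on an object; the grip force is fixed at half the most. Time passes only in rows, so rows that do not move let the fingers close. It gives the time, the measured TCP pose, the force and the opening at its end, in the units of the state.
- env.state(): the state, without advancing time (a new reading comes with each control period).
- viewer.grab_frame(name): name is "scene" or "top"; returns a dict with "image" (420x560x3 uint8, red, green, blue), "fx", "fy", "cx", "cy" (pixels), "D" ([k1, k2, p1, p2, k3] as OpenCV has them; the pictures are not rectified), "position" and "rotation" of the camera in the world. Camera axes: x right, y up, looking along -z (the intrinsics and any distortion apply to the point x, -y, -z); pixel columns grow to the right and rows downward; lengths in m; the calibration is good to about 2 mm. A picture is of the moment at which its call begins. There is no depth.
- job.finish_job(): hands the job in, once; it reports no verdict.
The state is a dict: "clock": time; "joint_positions": joint angles; "joint_vel": joint speeds; "joint_efforts": joint torques, N m; "position": TCP position; "tool_rot": TCP orientation; "force": force on the tool from outside, world axes, zero at the start; "moment": the same for the moment, N m; "width": opening from 0.0 (shut) to 1.0 (fully open).
Only numpy, scipy, OpenCV 4.12 (cv2) and the standard library are available. Lean on these libraries where they do the work, as an engineer would, in place of code of your own. Each camera call takes 0.05 s, during which the arm holds its last target. There are 200 camera calls.

## Working session

There is one attempt and no reset: what is moved stays moved. The work goes in short steps, Python scripts to look and compute and a tool call to move; the robot and the scene stay as the last step left them, time stands still between calls to the robot, and variables do not carry over. Pictures are saved under pics/ and viewed, about 8 in all and at most 12, crops included, and the job is handed in when it is done.

Besides the shell and the picture viewer there is one more tool, called after "Emit:" as name(argument=value, ...), one argument or row to a line, values as JSON. drive_tool: Moves the arm, as the interface text tells. Its arguments: {"type":"object","properties":{"xyz":{"type":"array"},"yaw":{"type":"array"},"hand":{"type":"number"}},"required":["xyz","yaw"]}

```bash
mkdir -p pics
python3 - <<'E'
from workcell import env, viewer
import cv2, numpy as np
s=env.state(); print({k:np.round(v,3).tolist() for k,v in s.items()})
for n in("scene","top"):
    f=viewer.grab_frame(n); cv2.imwrite(f"pics/{n}0.png",f["image"][...,::-1]); 
    print(n,{k:np.round(f[k],4).tolist() for k in f if k!="image"})
E
```

```text
{'clock': 0.0, 'joint_positions': [-75.4, 18.008, -2.754, 69.34, 0.0, 89.998], 'joint_vel': [0.042, 0.091, 0.066, -0.089, -0.013, 0.022], 'joint_efforts': [0.001, -53.96, 33.974, 0.019, -0.0, -0.0], 'position': [0.151, -0.58, 0.249], 'tool_rot': [-90.0, 0.101, -75.398], 'force': [0.653, 1.238, -0.21], 'moment': [-0.002, -0.011, 0.016], 'width': 1.001}
scene {'fx': 402.8471, 'fy': 402.8471, 'cx': 279.2194, 'cy': 210.7367, 'D': [-0.0446, 0.0, 0.0, 0.0, 0.0], 'position': [1.0607, -0.3177, 0.5069], 'rotation': [53.0466, 0.7547, 52.0393]}
top {'fx': 437.0976, 'fy': 437.0976, 'cx': 288.1525, 'cy': 211.265, 'D': [-0.0032, 0.0, 0.0, 0.0, 0.0], 'position': [0.4345, 0.0688, 1.1115], 'rotation': [7.3849, -1.397, -90.1024]}
```

View pics/scene0.png

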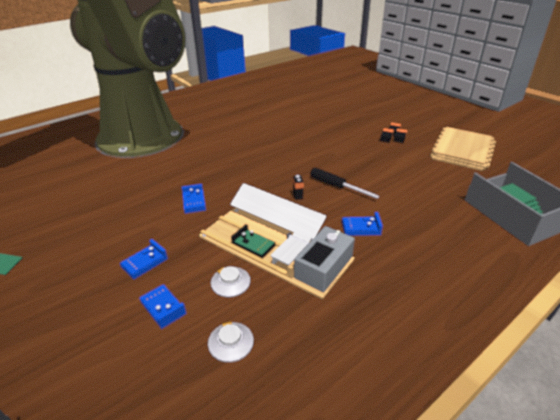

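View pics/top0.png

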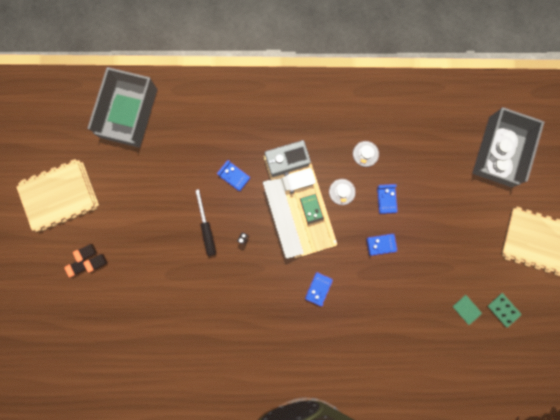

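The scene view shows the fixture with its white paddle at (278,210), the green board at (252,240) and the housing at (325,257). In the top view the paddle is at (282,218), the carrier at (311,208) and the housing at (289,158). The lane runs up and slightly left, with blue look-alikes around it. I'll zoom in on both views.

Run:
```python
import cv2, numpy as np
t=cv2.imread("pics/top0.png")[135:275,240:370]; s=cv2.imread("pics/scene0.png")[180:300,190:360]
cv2.imwrite("pics/tc.png",cv2.resize(t,None,fx=4.2,fy=4.2,interpolation=cv2.INTER_CUBIC))
cv2.imwrite("pics/sc.png",cv2.resize(s,None,fx=4.5,fy=4.5,interpolation=cv2.INTER_CUBIC))
```

```text
(no output)
```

View pics/tc.png

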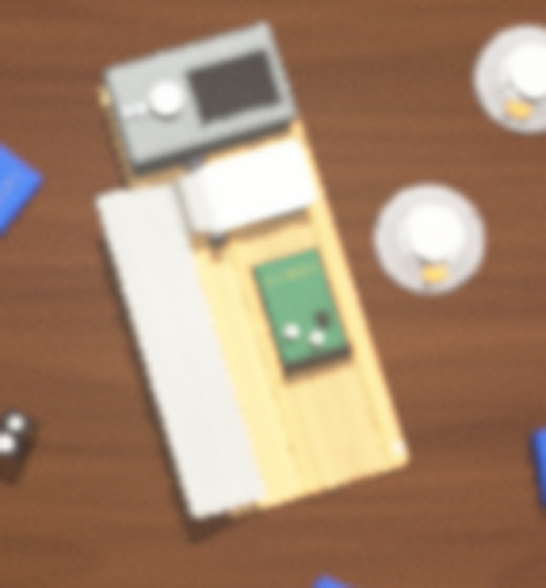

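View pics/sc.png

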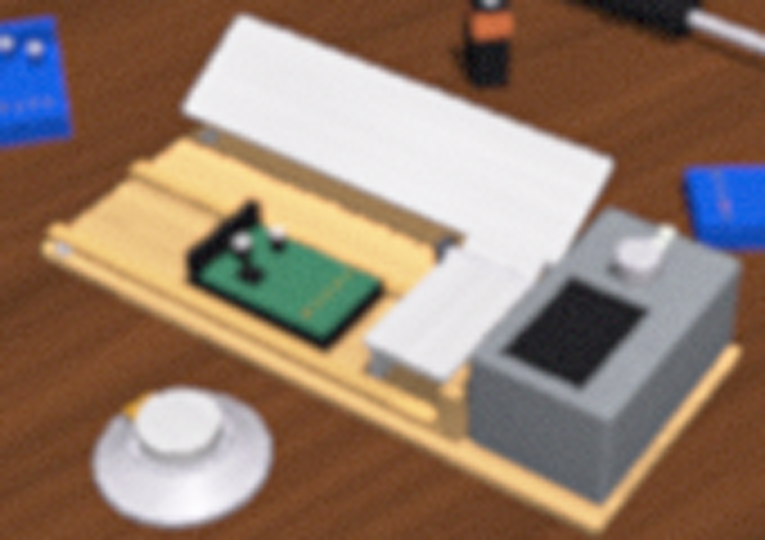

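```bash
cat > h.py <<'E'
import numpy as np, cv2
from scipy.spatial.transform import Rotation as R
def cam(f):
    Rw=R.from_euler("xyz",f["rotation"],degrees=True).as_matrix() if np.size(f["rotation"])==3 else np.array(f["rotation"])
    Rc=np.diag([1,-1,-1])@Rw.T
    K=np.array([[f["fx"],0,f["cx"]],[0,f["fy"],f["cy"]],[0,0,1]])
    return Rc,np.array(f["position"]),K,np.array(f["D"],float)
def proj(c,P):
    Rc,p,K,D=c; return cv2.projectPoints(np.atleast_2d(P).astype(float),cv2.Rodrigues(Rc)[0],-Rc@p,K,D)[0][:,0]
def fix(q,P):
    P=np.atleast_2d(P)/1000.; a=q[2]; M=np.array([[np.cos(a),-np.sin(a),0],[np.sin(a),np.cos(a),0],[0,0,1]])
    return P@M.T+[q[0],q[1],0]
def ray(c,uv,z):
    Rc,p,K,D=c; n=cv2.undistortPoints(np.array([[uv]],float),K,D)[0,0]
    d=Rc.T@[n[0],n[1],1]; return p+d*(z-p[2])/d[2]
E
python3 - <<'E'
from h import *; from workcell import viewer
from scipy.optimize import least_squares
ct,cs=[cam(viewer.grab_frame(n)) for n in("top","scene")]
T=lambda x,y:(240+(x+.5)/4.2-.5,135+(y+.5)/4.2-.5); S=lambda x,y:(190+(x+.5)/4.5-.5,180+(y+.5)/4.5-.5)
o=[(-160,62.5,54.3),(36,62.5,54.3),(-160,18.2,27)]
A=[o[0],o[1],o[2],(-165,-71,6)]; ua=[T(192,518),T(97,198),T(262,500),T(408,467)]
B=[o[0],o[1],o[2],(-165,-71,6),(110,-71,6)]; ub=[S(242,14),S(612,160),S(183,109),S(44,246),S(600,520)]
def res(q): return np.r_[(proj(ct,fix(q,A))-ua).ravel(),(proj(cs,fix(q,B))-ub).ravel()]
r=least_squares(res,[.5,.03,.26],loss="soft_l1"); q=r.x; print(q[:2],np.degrees(q[2])); print(res(q).reshape(-1,2).round(1))
np.save("q.npy",q)
def loc(P): d=P[:2]-q[:2]; c,s=np.cos(q[2]),np.sin(q[2]); return (np.array([c*d[0]+s*d[1],-s*d[0]+c*d[1]])*1000).round(1)
for n,u,z in[("front L",T(253,267),.018),("front R",T(318,248),.018),("rear L",T(284,365),.028),("rear R",T(348,345),.028),("rearfoot",T(286,377),.006)]:print(n,loc(ray(ct,u,z)))
for n,u,z in[("wallL",S(255,203),.028),("wallR",S(190,248),.028),("frontR",S(325,335),.018),("frontL",S(382,285),.018)]:print("s",n,loc(ray(cs,u,z)))
E
```

```text
[0.62949665 0.03664313] 17.008977625180638
[[ 0.1  0. ]
 [-0.7 -0.4]
 [ 0.3 -0.7]
 [-0.8 -1.1]
 [-0.4 -0.4]
 [-0.  -0.6]
 [-0.2 -0.4]
 [-0.4 -0.5]
 [-0.4  0.4]]
front L [-26.1 -17.7]
front R [-26.4 -58.8]
rear L [-89.1 -16.8]
rear R [-88.8 -56.9]
rearfoot [-94.7 -17.9]
s wallL [-88.4 -18.3]
s wallR [-92.1 -56.1]
s frontR [-22. -58.]
s frontL [-20.7 -21.4]
```

Both views agree. The fixture origin is at (0.629, 0.037) m with yaw 17°, and the carrier's rear face is at fixture x ≈ -93 mm. I'll approach high with the jaws about 65 mm open.

Emit:
drive_tool(
  xyz=[
    [0,0,0],
    [-2.5,0,2.9],
    [-2.5,0,2.9],
    [-2.5,0,2.9],
    [-2.5,0,2.9],
    [-2.5,0,2.9],
    [-2.5,0,2.9],
    [-2.5,0,2.9],
    [-2.5,0,2.9],
    [-2.5,0,2.9],
  ],
  yaw=[-2.4,0,0,0,0,0,0,0,0,0],
  hand=0.54,
)

```text
clock: 1.03
position: [0.3355, -0.2874, 0.2503]
tool_rot: [-90.0, -0.0, -73.0]
force: [0.5, -0.1, -0.5]
width: 0.77
```

Emit:
drive_tool(
  xyz=[
    [-2.5,0,2.9],
    [-2.5,0,2.9],
    [-2.5,0,2.9],
    [-2.5,0,2.9],
    [-2.5,0,2.9],
    [-2.5,0,2.9],
    [-2.5,0,2.9],
    [-2.5,0,2.9],
    [-2.5,0,2.9],
    [0,0,0],
  ],
  yaw=[0,0,0,0,0,0,0,0,0,0],
)

```text
clock: 1.87
position: [0.5218, 0.0074, 0.25]
tool_rot: [-89.9, 0.1, -72.7]
force: [0.6, -0.1, 1.0]
width: 0.771
```

Emit:
drive_tool(
  xyz=[
    [0,2,-0.7],
    [0,3,0],
    [0,3,0],
    [0,3,0],
    [0,2.5,0],
    [0,1.5,0],
    [0,0,0],
  ],
  yaw=[0,0,0,0,0,0,0],
)

```text
clock: 2.45
position: [0.5089, -0.0001, 0.0968]
tool_rot: [-90.4, 0.1, -73.0]
force: [-1.2, 0.2, -0.9]
width: 0.771
```

```bash
cat > look.py <<'E'
import sys; from h import *; from workcell import env,viewer
n=sys.argv[1]; s=env.state(); q=np.load("q.npy"); d=np.array(s["position"])[:2]-q[:2]; c,sn=np.cos(q[2]),np.sin(q[2])
print("tcp in fixture mm",np.round([1e3*(c*d[0]+sn*d[1]),1e3*(c*d[1]-sn*d[0]),1e3*s["position"][2]],1),np.round(s["tool_rot"],1),"F",np.round(s["force"],1),"t",s["clock"])
t=viewer.grab_frame("top")["image"][135:275,240:370,::-1]; c=viewer.grab_frame("scene")["image"][170:300,180:340,::-1]
z=lambda i:cv2.resize(i,None,fx=560/i.shape[0]*.72,fy=560/i.shape[0]*.72,interpolation=cv2.INTER_CUBIC)
a,b=z(t),z(c); h=min(len(a),len(b)); o=np.hstack([b[:h],a[:h]]); print(o.shape); o=cv2.resize(o,None,fx=min(1,800/o.shape[1]),fy=min(1,800/o.shape[1])); cv2.imwrite(f"pics/{n}.png",o)
E
python3 look.py l1
```

```text
tcp in fixture mm [-1.26e+02  1.00e-01  9.68e+01] [-90.4   0.1 -73. ] F [-1.2  0.2 -0.9] t 2.45
(403, 870, 3)
```

View pics/l1.png

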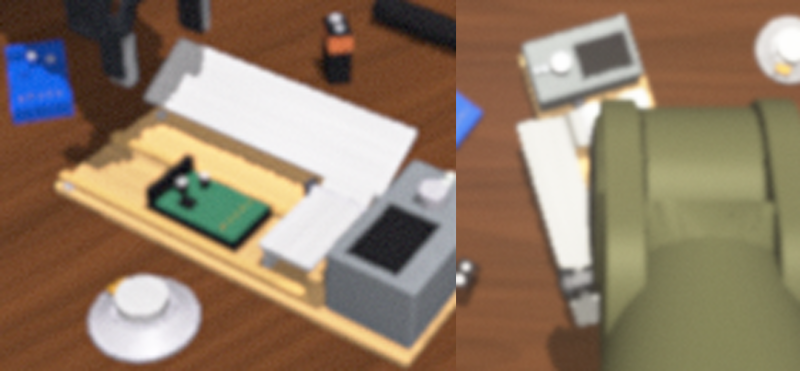

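The right fingertip is behind the carrier at composite (125,82), over the lane, and the left one at (195,28) is over the paddle's near part. Next I'll press down in small steps, watching the force.

Emit:
drive_tool(
  xyz=[
    [-0.4,1,0],
    [0,1,0],
    [0,1,0],
    [0,0,0],
  ],
  yaw=[0,0,0,0],
)

```text
clock: 2.88
position: [0.5097, 0.0041, 0.0685]
tool_rot: [-90.1, 0.0, -73.0]
force: [-1.0, 0.0, -0.1]
width: 0.769
```

Emit:
drive_tool(
  xyz=[
    [0,0.5,0],
    [0,0.5,0],
    [0,0,0],
    [0,0,0],
  ],
  yaw=[0,0,0,0],
)

```text
clock: 3.22
position: [0.5108, 0.0041, 0.0601]
tool_rot: [-90.0, 0.0, -73.0]
force: [1.1, -0.4, 0.4]
width: 0.77
```

```bash
python3 look.py l2
```

```text
tcp in fixture mm [-123.     3.6   60.1] [-90.   0. -73.] F [ 1.1 -0.4  0.4] t 3.2167
(403, 870, 3)
```

View pics/l2.png

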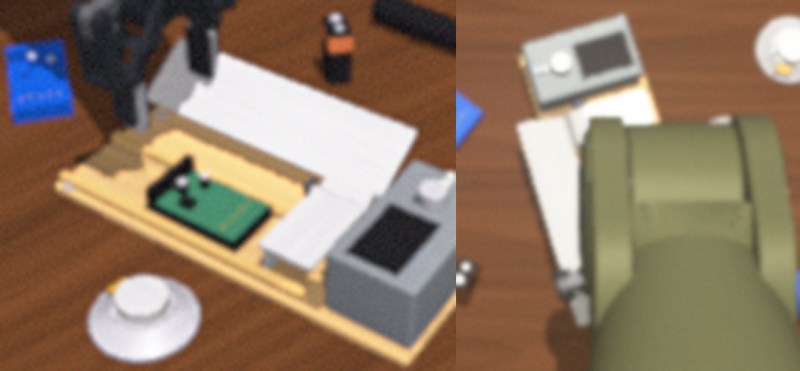

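The left finger at (203,75) is just about touching the paddle, and the right one at (133,125) is over the lane behind the carrier. I'll keep going down.

Emit:
drive_tool(
  xyz=[
    [0,0.5,0],
    [0,0.5,0],
    [0,0,0],
  ],
  yaw=[0,0,0],
)

```text
clock: 3.57
position: [0.5112, 0.0041, 0.0498]
tool_rot: [-90.0, -0.0, -73.0]
force: [1.0, 0.6, 2.6]
width: 0.773
```

Emit:
drive_tool(
  xyz=[
    [0,0.5,0],
    [0,0.5,0],
    [0,0,0],
  ],
  yaw=[0,0,0],
)

```text
clock: 3.82
position: [0.511, 0.0042, 0.0395]
tool_rot: [-90.0, 0.0, -73.0]
force: [0.9, 0.4, 2.1]
width: 0.769
```

```bash
python3 look.py l3
```

```text
tcp in fixture mm [-122.8    3.6   39.5] [-90.   0. -73.] F [0.9 0.4 2.1] t 3.8167
(403, 870, 3)
```

View pics/l3.png

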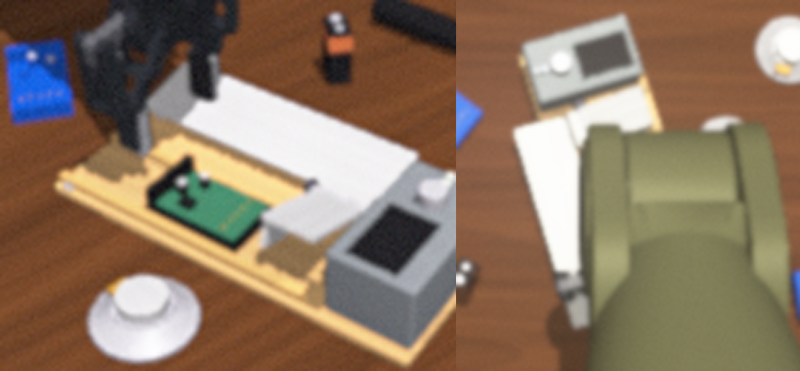

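The paddle is turning and the flap is partly raised. The paddle's far outer corner is at about composite (415,152). I'll turn that into an angle and a fingertip height.

Run:
```python
from h import *; from workcell import viewer
q=np.load("q.npy"); cs=cam(viewer.grab_frame("scene")); k=560/130*.72*800/870
f=lambda u:(np.array(u)-[180,170])*k
for a in np.arange(0,.71,.1):
    b=.55-a; r=lambda x,y,z:(x,y*np.cos(b)-z*np.sin(b),30+y*np.sin(b)+z*np.cos(b))
    lip=lambda y,z:(0,y*np.cos(a)+z*np.sin(a),30-y*np.sin(a)+z*np.cos(a))
    print(round(a,2),"corner",f(proj(cs,fix(q,[r(36,66,-12)]))[0]).round(),"lipR low",f(proj(cs,fix(q,[lip(-58,-20)]))[0]).round(),lip(-58,-20)[2].__round__(1),"tip z@y51",round(r(0,(51-12*np.sin(b))/np.cos(b),-12)[2],1))
for z in(20,25,30,35): print(z,f(proj(cs,fix(q,[(-112,-43,z),(-112,-29,z)]))).round().tolist())
```

```text
0.0 corner [415. 127.] lipR low [262. 263.] 10.0 tip z@y51 47.2
0.1 corner [416. 133.] lipR low [261. 258.] 15.9 tip z@y51 41.3
0.2 corner [417. 140.] lipR low [259. 252.] 21.9 tip z@y51 35.8
0.3 corner [417. 147.] lipR low [259. 245.] 28.0 tip z@y51 30.6
0.4 corner [416. 155.] lipR low [258. 237.] 34.2 tip z@y51 25.6
0.5 corner [415. 163.] lipR low [259. 229.] 40.3 tip z@y51 20.5
0.6 corner [414. 172.] lipR low [260. 220.] 46.2 tip z@y51 15.4
0.7 corner [412. 181.] lipR low [262. 211.] 52.1 tip z@y51 10.2
20 [[139.0, 172.0], [152.0, 161.0]]
25 [[138.0, 166.0], [152.0, 155.0]]
30 [[137.0, 161.0], [151.0, 150.0]]
35 [[137.0, 155.0], [150.0, 144.0]]
```

The angle is about 0.33 rad with the fingertip at z ≈ 29 mm, so I'll go down another 11 mm to level. Then I'll start the push slowly.

Emit:
drive_tool(
  xyz=[
    [0,0.5,0],
    [0,0.6,0],
    [0,0,0],
    [0,0,0],
  ],
  yaw=[0,0,0,0],
)

```text
clock: 4.3
position: [0.5112, 0.0035, 0.0293]
tool_rot: [-90.0, -0.1, -73.0]
force: [0.5, -3.7, 5.3]
width: 0.772
```

```bash
python3 look.py l4
```

```text
tcp in fixture mm [-122.8    2.9   29.3] [-90.   -0.1 -73. ] F [ 0.5 -3.7  5.3] t 4.3
(403, 870, 3)
```

View pics/l4.png

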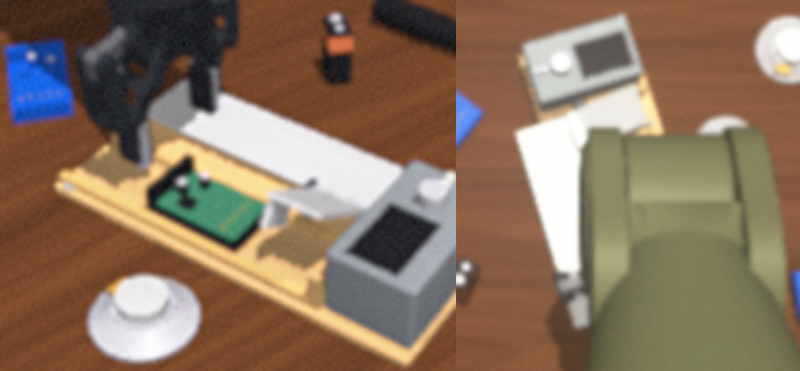

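The flap is raised to about 0.53 rad, with the lip's lower edge at (262,225). The right fingertip at (137,165) is behind the push wall. Now the push.

Emit:
drive_tool(
  xyz=[
    [0,0.1,0.5],
    [0,0,0.5],
    [0,0,0.5],
    [0,0,0.5],
    [0,0,0.5],
    [0,0,0.5],
    [0,0,0.5],
    [0,0,0.5],
    [0,0,0],
    [0,0,0],
  ],
  yaw=[0,0,0,0,0,0,0,0,0,0],
)

```text
clock: 5.23
position: [0.5507, 0.0163, 0.0286]
tool_rot: [-89.9, 0.0, -73.0]
force: [0.9, 1.5, 4.4]
width: 0.77
```

```bash
python3 look.py l5
```

```text
tcp in fixture mm [-81.3   3.6  28.6] [-89.9   0.  -73. ] F [0.9 1.5 4.4] t 5.2333
(403, 870, 3)
```

View pics/l5.png

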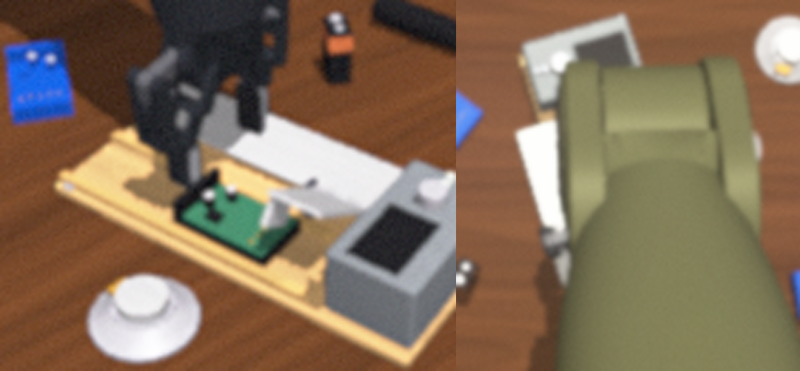

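The carrier, with its wall at (195,200), is moving squarely and its front is already under the raised lip at (272,215). About 38 mm to go.

Emit:
drive_tool(
  xyz=[
    [0,0,0.5],
    [0,0,0.5],
    [0,0,0.5],
    [0,0,0.5],
    [0,0,0.5],
    [0,0,0.5],
    [0,0,0.3],
    [0,0,0.2],
    [0,0,0],
    [0,0,0],
  ],
  yaw=[0,0,0,0,0,0,0,0,0,0],
)

```text
clock: 6.17
position: [0.5834, 0.0263, 0.0285]
tool_rot: [-89.9, 0.0, -73.0]
force: [-0.2, 0.5, 4.4]
width: 0.77
```

Emit:
drive_tool(
  xyz=[
    [0,0,0.2],
    [0,0,0.2],
    [0,0,0],
    [0,0,0],
  ],
  yaw=[0,0,0,0],
)

```text
clock: 6.5
position: [0.5866, 0.0272, 0.0283]
tool_rot: [-90.0, 0.0, -73.0]
force: [-2.2, -0.5, 4.1]
width: 0.771
```

Emit:
drive_tool(
  xyz=[
    [0,0,0.2],
    [0,0,0.1],
    [0,0,0],
    [0,0,0],
  ],
  yaw=[0,0,0,0],
)

```text
clock: 6.83
position: [0.5883, 0.0277, 0.0281]
tool_rot: [-90.1, -0.0, -73.0]
force: [-5.6, -1.7, 6.5]
width: 0.771
```

Emit:
drive_tool(
  xyz=[
    [0,0,0.2],
    [0,0,0],
    [0,0,0],
  ],
  yaw=[0,0,0],
)

```text
clock: 7.08
position: [0.5885, 0.0276, 0.0278]
tool_rot: [-90.3, -0.0, -73.1]
force: [-11.0, -3.0, 9.4]
width: 0.77
```

```bash
python3 look.py l6
```

```text
tcp in fixture mm [-41.8   3.3  27.8] [-90.3  -0.  -73.1] F [-11.   -3.    9.4] t 7.0833
(403, 870, 3)
```

View pics/l6.png

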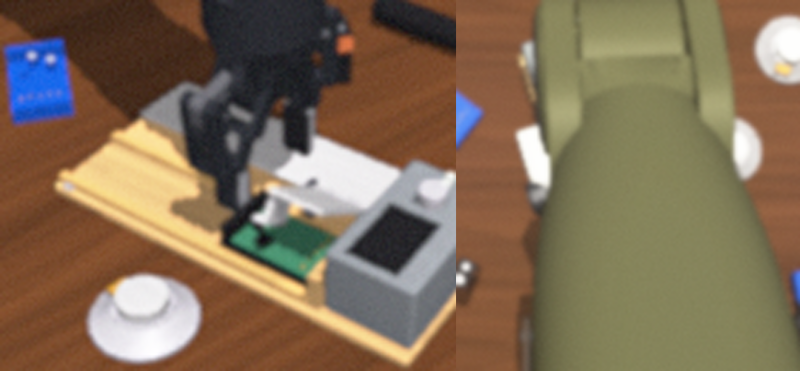

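The force rose to 11 N with the finger stalled at the expected place, and the carrier front is against the stop. I'll release the push slightly, let the paddle up smoothly and lift clear.

Emit:
drive_tool(
  xyz=[
    [0,0,-0.3],
    [0,0,-0.3],
    [0,0,0],
    [0,0,0],
    [0,-0.4,0],
    [0,-0.4,0],
    [0,-0.4,0],
    [0,-0.4,0],
    [0,-0.4,0],
    [0,-0.4,0],
  ],
  yaw=[0,0,0,0,0,0,0,0,0,0],
)

```text
clock: 8.02
position: [0.5851, 0.0266, 0.0524]
tool_rot: [-90.1, -0.0, -73.0]
force: [-0.4, -0.1, 0.6]
width: 0.766
```

Emit:
drive_tool(
  xyz=[
    [0,-0.5,0],
    [0,-1,0],
    [0,-2,0],
    [0,-3,0],
    [0,-3,0],
    [0,-3,0],
    [0,-3,0],
    [0,-3,0],
    [0,0,0],
    [0,0,0],
  ],
  yaw=[0,0,0,0,0,0,0,0,0,0],
)

```text
clock: 8.85
position: [0.5869, 0.0269, 0.24]
tool_rot: [-89.7, -0.1, -73.0]
force: [-0.4, -0.6, 0.1]
width: 0.771
```

Emit:
drive_tool(
  xyz=[
    [3,0,-3],
    [3,0,-3],
    [3,0,-3],
    [3,0,-3],
    [3,0,-3],
    [3,0,-3],
    [3,0,-3],
    [0,0,0],
    [0,0,0],
  ],
  yaw=[0,0,0,0,0,0,0,0,0],
)

```text
clock: 9.6
position: [0.4467, -0.2321, 0.2362]
tool_rot: [-90.1, 0.1, -73.3]
force: [0.3, 1.1, 0.6]
width: 0.768
```

```bash
python3 look.py l7
```

```text
tcp in fixture mm [-253.4 -203.5  236.2] [-90.1   0.1 -73.3] F [0.3 1.1 0.6] t 9.6
(403, 870, 3)
```

View pics/l7.png

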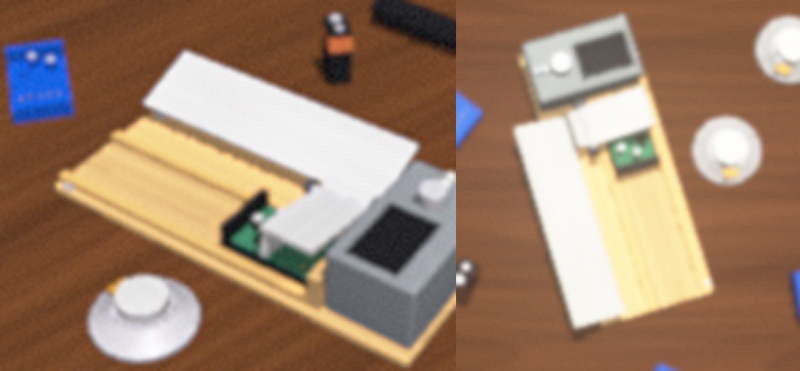

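The flap rests on the board: the paddle corner at (417,141) gives about 0.21 rad. The bystanders are where they were. One numeric check of the carrier before handing in.

Run:
```python
from h import *; from workcell import viewer,job,env
q=np.load("q.npy"); cs=cam(viewer.grab_frame("scene")); k=560/130*.72*800/870
for u in((265,193),(224,230)):
    P=ray(cs,np.array(u)/k+[180,170],.028); d=P[:2]-q[:2]; c,s=np.cos(q[2]),np.sin(q[2]); print(1e3*(c*d[0]+s*d[1]),1e3*(c*d[1]-s*d[0]))
print(job.finish_job(), env.state()["clock"])
```

```text
-24.69871414924839 -20.32788141045345
-25.249581747799102 -62.642439953074515
the job is handed in; nothing more can be done
the job is handed in; nothing more can be done
```

The board is loaded and I've handed the job in, at about 10 s on the clock.

- **Sequence:** The left fingertip pressed the paddle down to about 0.53–0.55 rad and held it. The right fingertip then pushed the carrier about 60 mm along the lane under the raised flap. I stopped when the push force rose to 11 N and the finger stalled, at fixture x -42 mm against about -43 mm expected. I backed off a few millimetres, let the paddle up and moved the arm clear.
- **Flap:** In the last picture the paddle corner puts the flap at about 0.2 rad, matching the 0.21 rad expected with the lip resting on the board. The tool force is near zero.
- **Bystanders:** One speaker and the battery show in that picture where they were before. The second speaker and the screwdriver are only partly in the crop, so I didn't check them fully.
- **Disagreement:** My last picture check put the carrier's push wall at x ≈ -25 mm, against -32 mm expected for its rear face. That is 7 mm too far forward, beyond where the stop allows. I put it down to hand-picked pixels, possibly on the wall's front edge (-26 mm). I rely on the force rise and stall as evidence that the carrier is seated.

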